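# Unhitch the roller track from the saw bench

### The arm

A 6-joint arm with a two-finger parallel gripper is mounted at the origin on the work surface. World frame = base frame: x ahead of the robot, y to its left, z up, the work surface at z = 0. Lengths are in mm, angles in degrees, forces in N, time in s.
With the tool pointing down it reaches from about 325 to 1000 mm from the base axis. Payload 5.1 kg.
Tool frame: the origin (TCP) lies midway between the tips of the shut fingers; the grasp point (between the pads) lies 19 mm behind it; z points along the fingers, y is the direction in which the jaws open and shut (so a half turn about z gives the same grasp; the last joint's range is limited). The gripper opens to 85 mm and grips with 20 to 120 N. Pads are 22 mm wide; open, the fingers measure 114 mm over their backs; the gripper's body (76 mm by 85 mm) begins 54 mm behind the grasp point. The pads swing forward as they close: fully open they stand 13 mm farther back than shut.
Start: joints at [-72.743, 7.093, 94.555, -0, 78.352, -4.733], TCP at [243.358, -602.712, 192.322] pointing down, gripper open.
Joint ranges: [-149.61, 149.61], [-58.7, 133.49], [1.44, 155.28], [-77.14, 257.14], [18.33, 153.61], [-166.67, 166.67]. Speed limits (degrees/s): [147.25, 147.25, 180, 180, 180, 180].

### API

Orientations are given as [roll, pitch, yaw] about the fixed x, y, z axes, in that order (R = Rz(yaw) Ry(pitch) Rx(roll)).
In Python, from workcell import robot, cams gives the robot as it stands.
- The arm moves only by the tool carry_out, never from a script. Its argument "commands" is a list of rows, each an object of numbers: "dx", "dy", "dz": the shift along the world's x, y, z in mm; "ax", "ay", "az": the turn, a rotation vector about the world's x, y, z in degrees; "grip": the opening, from 0 (shut) to 1 (fully open). A call has 1 to 8 rows; each row shifts and turns the commanded pose from where the row before left it; what a row does not reach is not made up. A row lasts 1/8 s, in which the tool goes at most 62.5 mm and 10.7 degrees, less where a joint would pass 70% of its speed; a pose out of reach is approached as far as the arm can. A call with a gripper value outside its range is refused whole. The fingers move at their own pace and stop on an object; "newtons" is the grip in N (left out, the last holds). Time passes only in rows, so rows that do not move let the fingers close. It gives the time, the measured TCP pose, the force and the opening at its end, in the units of the state.
- robot.read_state(): the state, without advancing time (a new reading comes with each control period).
- cams.get_image(name): name is "side" or "top" or "wrist"; returns a dict with "color" (420x560x3 uint8, red, green, blue), "fx", "fy", "cx", "cy" (pixels), "D" ([k1, k2, p1, p2, k3] as OpenCV has them; the pictures are not rectified), "extrinsics" (4x4, takes a point from world to camera coordinates). Camera axes: x right, y down, z forward; pixel columns grow to the right and rows downward; lengths in mm; the calibration is good to about 2 mm. A picture is of the moment at which its call begins. There is no depth.
- robot.sign_off(): hands the job in, once; it reports no verdict.
The state is a dict: "time_s": time; "joints": joint angles; "dq": joint speeds; "effort": joint torques, N m; "ee_pos": TCP position; "ee_rot": TCP orientation; "ft_force": force on the tool from outside, world axes, zero at the start; "moment": the same for the moment, N m; "finger_gap": finger opening in mm.
Only numpy, scipy, OpenCV 4.12 (cv2) and the standard library are available. Lean on these libraries where they do the work, as an engineer would, in place of code of your own. Each camera call takes 0.05 s, during which the arm holds its last target.

### The job

Unhitch the roller track: lift the loose lid off the chip box by its knob, set it gently, knob up, on the bench clear of the box, and let go. Then grip the upright latch tab in the box, pull it sideways away from the ball against its spring, and keeping it pulled lift the tongue by it until the coupler is about 60 mm up off the ball. Finish while holding it raised and still in the gripper, without putting it down or letting go; leave the bin, can, offcut and wrench where they are.

Things in the scene. Friction and masses are not known exactly. Their poses are not given: they have to be found in the camera images.
- hitch: Fixed: a grey open-topped chip box round a ball stud, with a roller track behind. Origin on the ball's axis at bench level; x horizontal, from the ball along the tongue to the track (about away from the robot), y left, z up. Box outside: x -64..64, y -135..49 mm, rim 84 mm high, walls 4 mm, slot y -32..32 on the track side for the tongue. Track: x 247..457, y -135..135, 103 mm high.
- lid: Loose flat grey lid on the box, 140 x 196 x 4 mm (x, y), 0.3 kg. Origin: its middle, underside of the 8 mm deep locating lip, so height 0 when on the bench, 76 mm on the box. The lip hangs loosely inside the box walls. Plate 8..12 mm above the origin. Black round knob upright over the origin: 28 mm across, 24..48 mm above it, on a 16 mm stem. On the box it sits square at hitch y = -43 mm.
- latch: Latch tab: dark steel upright plate on the tongue's head, 10 mm thick along hitch y, 26 mm wide along x, top 76 mm above the bench (8 mm below the rim). Origin: grip point, 16 mm below the top, at hitch (0, -70, 60) mm when shut. Grip across its thickness from above: 41 mm free towards the head (above 30 mm height), 56 mm to the wall. It tilts and rises with the tongue.
- ball_top (a point): Top of the steel ball (36 mm across), at hitch (0, 0, 48) mm. The latch's lip hooks under the ball and locks the tongue. The tab slides up to 20 mm in hitch -y, away from the ball, against a spring (5 N, rising to 10 N) and springs back. From 9 mm the tongue is free; 15 to 18 mm is safe. Keep it pulled while lifting: the lip clears the ball's top only after 35 mm of lift.
- tongue (a joint): Angle of the tongue: aluminium bar 26 mm wide, 18 mm high, with a steel coupler head 56 x 48 mm over the ball; 0.7 kg with the latch, falls back if let go. 0 = seated on the ball, grows as the ball end rises, to 0.7 rad. The coupler is 220 mm from the hinge: 60 mm of lift is 0.276 rad. Lifting at the tab takes about 4 N.
- hinge_pin (a point): Axis of the tongue's hinge, parallel to hitch y, at hitch (220, 0, 53) mm. The latch tab moves in an arc round it when the tongue is lifted.
- bin: Bystander: small open blue bin 110 x 150 x 65 mm, origin under its middle. Leave it alone.
- can: Bystander: plain pale can, light top, 60 mm across, 150 mm tall, origin under its middle. Leave it alone.
- offcut: Bystander: offcut of white angle profile, 200 x 40 x 40 mm, lying along its x, origin under its middle. Leave it alone.
- wrench: Bystander: steel wrench 180 mm long, lying along its x. Leave it alone.

How it is judged:
By the outcome, as a careful person would: the job done as asked, in the order asked, and still so for the second after the job is handed in, while the arm keeps its last pose, push and grip.
It also fails if it takes over 51 s, if anything falls off the work surface, if the arm or the gripper's body presses on something with over 40 N, if the wrist force passes 120 N, or if a joint passes its speed limit or range.

## Working session

There is one attempt and no reset: what is moved stays moved. The work goes in short steps, Python scripts to look and compute and a tool call to move; the robot and the scene stay as the last step left them, time stands still between calls to the robot, and variables do not carry over. Pictures are saved under pics/ and viewed, and the job is handed in when it is done.

Besides the shell and the picture viewer there is one more tool, called in YAML: its name, and indented under it one key for each argument. carry_out: Moves the arm, as the interface text tells. Its arguments: {"type":"object","properties":{"commands":{"type":"array"},"newtons":{"type":"number"}},"required":["commands"]}

```bash
ls; mkdir -p pics
python3 - <<'E'
from workcell import robot,cams
import cv2
for n in ["side","top","wrist"]:
    d=cams.get_image(n); cv2.imwrite(f"pics/{n}0.png",d["color"][:,:,::-1]); print(n,d["fx"],d["cx"],d["cy"],d["D"]);print(d["extrinsics"])
print(robot.read_state())
E
```

```text
pics
side 389.20541323091885 276.7700050152079 205.99910067263 [-0.07296634  0.          0.          0.          0.        ]
[[-7.13143345e-01 -7.00842688e-01  1.56874692e-02  4.14430094e+02]
 [-4.62879192e-01  4.53961327e-01 -7.61355349e-01  3.03157822e+02]
 [ 5.26468825e-01 -5.50216903e-01 -6.48144996e-01  9.52984402e+02]
 [ 0.00000000e+00  0.00000000e+00  0.00000000e+00  1.00000000e+00]]
top 384.2230274115896 282.8596853624974 208.29196767730664 [0.01381675 0.         0.         0.         0.        ]
[[ 9.31468366e-03 -9.99921819e-01  8.34226987e-03 -1.18810378e+01]
 [-9.93387242e-01 -1.02078853e-02 -1.14357279e-01  5.54398594e+02]
 [ 1.14433495e-01 -7.22190259e-03 -9.93404660e-01  1.29567382e+03]
 [ 0.00000000e+00  0.00000000e+00  0.00000000e+00  1.00000000e+00]]
wrist 355.88045401429525 282.20521693247446 206.0899104380887 [-0.05627564  0.          0.          0.          0.        ]
[[ 3.75906148e-01 -9.26656381e-01 -1.58723401e-03 -6.49824164e+02]
 [-8.88641214e-01 -3.60969492e-01  2.82874212e-01 -3.78511405e+01]
 [-2.62700136e-01 -1.04923674e-01 -9.59155702e-01  3.77482770e+02]
 [ 0.00000000e+00  0.00000000e+00  0.00000000e+00  1.00000000e+00]]
{'time_s': 0.15, 'joints': array([-7.27443861e+01,  7.12714757e+00,  9.46174473e+01,  1.07068901e-03,
        7.83528395e+01, -4.73113288e+00]), 'dq': array([-0.09238039,  0.00055706, -0.26873673, -0.11406655, -0.02349198,
       -0.04295641]), 'effort': array([ 9.91839698e-06, -4.24226975e+01, -3.66014206e+01, -7.31531895e-05,
        4.63849108e-03, -1.01935655e-05]), 'ee_pos': array([ 243.18395242, -602.19668255,  191.29640568]), 'ee_rot': array([-1.79902984e+02, -9.08108358e-03,  2.19865221e+01]), 'ft_force': array([ 0.28502986,  0.10693782, -0.05492555]), 'moment': array([-0.0215543 , -0.03644972, -0.01831757]), 'finger_gap': 85.41602091349324}
```

View pics/top0.png

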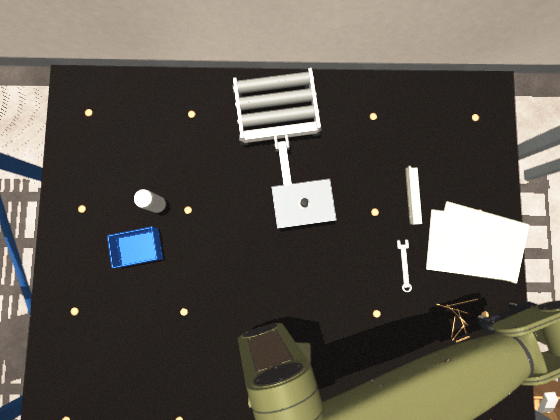

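View pics/side0.png

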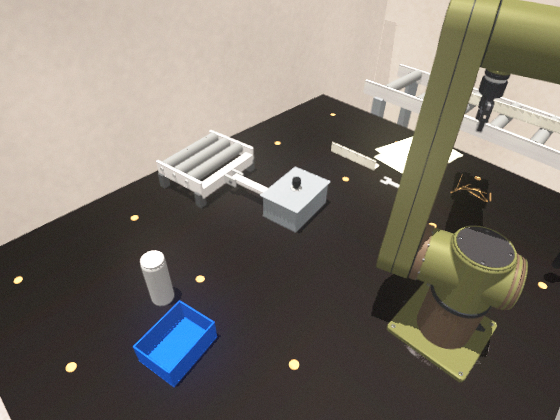

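View pics/wrist0.png

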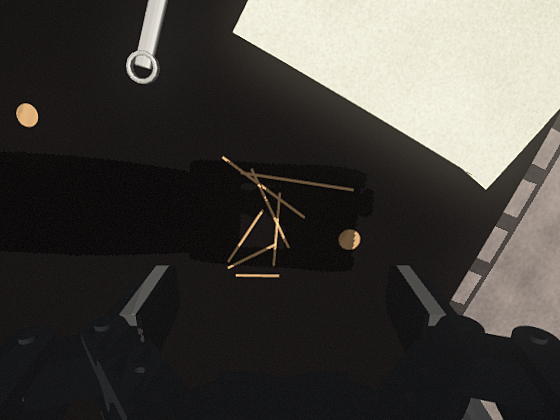

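The top view shows the lid as a grey rectangle around (304,203) with a black knob at (305,203), the tongue and the track above it. The bin is at (135,247), the can at (148,200), the offcut at (414,195) and the wrench at (405,265). In the side view the knob is at (297,182). Next I measure the knob and lid.

```bash
cat > h.py <<'E'
import numpy as np,cv2
def K(d): return np.array([[d["fx"],0,d["cx"]],[0,d["fy"],d["cy"]],[0,0,1.]])
def ray(d,uv):
    p=cv2.undistortPoints(np.array(uv,float).reshape(-1,1,2),K(d),np.array(d["D"],float)).reshape(-1,2)
    E=np.array(d["extrinsics"]);R,t=E[:3,:3],E[:3,3]
    v=np.c_[p,np.ones(len(p))]@R; return -R.T@t, v/np.linalg.norm(v,axis=1)[:,None]
def plane(d,uv,z):
    o,v=ray(d,uv); return o+v*((z-o[2])/v[:,2])[:,None]
def proj(d,P):
    E=np.array(d["extrinsics"]); return cv2.projectPoints(np.array(P,float).reshape(-1,1,3),cv2.Rodrigues(E[:3,:3])[0],E[:3,3],K(d),np.array(d["D"],float))[0].reshape(-1,2)
def tri(d1,u1,d2,u2):
    o1,v1=ray(d1,[u1]);o2,v2=ray(d2,[u2]);v1=v1[0];v2=v2[0]
    s=np.linalg.lstsq(np.c_[v1,-v2],o2-o1,rcond=None)[0]
    a,b=o1+v1*s[0],o2+v2*s[1]; return (a+b)/2,np.linalg.norm(a-b)
E
python3 - <<'E'
from workcell import cams
from h import *
T=cams.get_image("top");S=cams.get_image("side")
g=T["color"].max(2)
sub=lambda im,x0,x1,y0,y1: im[y0:y1,x0:x1]
# lid mask top
m=np.zeros_like(g); m[172:235,262:345]=(g[172:235,262:345]>110)*255
m=cv2.morphologyEx(m,cv2.MORPH_OPEN,np.ones((15,15)))
c=max(cv2.findContours(m,0,2)[0],key=cv2.contourArea)
r=cv2.minAreaRect(c);box=cv2.boxPoints(r);print(r);P=plane(T,box,88);print(P.round(1));print(P.mean(0),[np.linalg.norm(P[i]-P[i-1]) for i in range(4)])
def blob(d,x0,x1,y0,y1,th):
    gg=d["color"].max(2)[y0:y1,x0:x1]; mm=((gg<th)*255).astype(np.uint8)
    n,l,s,ce=cv2.connectedComponentsWithStats(mm)
    for i in range(1,n): print(s[i],ce[i]+[x0,y0])
blob(T,290,320,190,218,80); blob(S,285,310,172,195,70)
for d,n in((T,"t"),(S,"s")):
    b=d["color"][150:240,220:360,::-1]; cv2.imwrite(f"pics/{n}z.png",cv2.resize(b,None,fx=5,fy=5,interpolation=2))
E
```

```text
((303.2425537109375, 202.9257354736328), (43.682132720947266, 60.0007438659668), 84.2894058227539)
[[ 628.5   33.5   88. ]
 [ 650.8 -165.7   88. ]
 [ 505.4 -179.3   88. ]
 [ 483.7   17.3   88. ]]
[567.1011958 -73.522196   88.       ] [np.float64(145.64560527252493), np.float64(200.39113263042458), np.float64(146.0855377393876), np.float64(197.81418538679344)]
[11  9  7  8 14] [305.07142857 203.21428571]
[0 0 2 1 2] [285.5 172. ]
[ 8  5  8 11 64] [296.171875 182.140625]
```

View pics/tz.png

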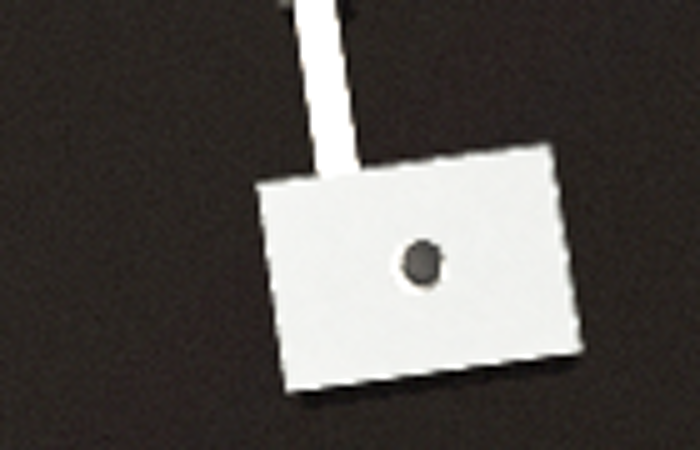

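View pics/sz.png

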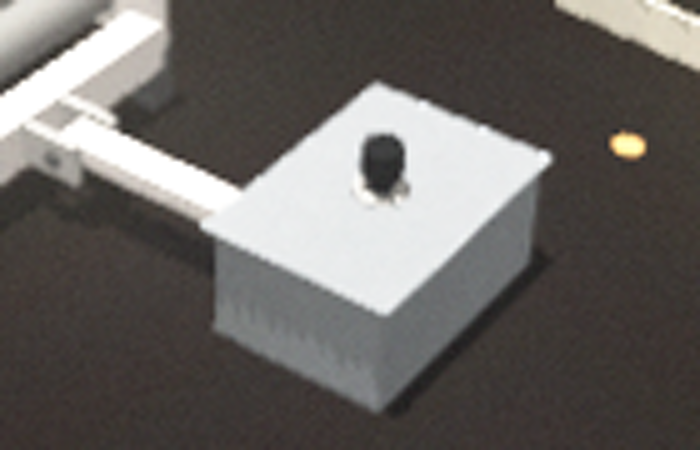

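Run:
```python
from workcell import cams
from h import *
T=cams.get_image("top");S=cams.get_image("side")
print(tri(T,(304.0,202.3),S,(296.1,182.1)))
print(plane(T,[(304.0,202.3)],122))
C=(np.array([(257,184),(552,144),(582,352),(288,392)])-2)/5+[220,150]
P=plane(T,C,88);print(P.round(1),P.mean(0))
for i in range(4): e=P[i]-P[i-1];print(np.linalg.norm(e),np.degrees(np.arctan2(e[1],e[0])))
C=(np.array([(378,82),(551,158),(386,316),(205,226)])-2)/5+[220,150]
P=plane(S,C,88);print(P.round(1),P.mean(0))
for i in range(4): e=P[i]-P[i-1];print(np.linalg.norm(e),np.degrees(np.arctan2(e[1],e[0])))
# tongue bar edges top (z~62) & track; bystanders
for n,uv,z in(("offcut",[(406,167),(414,166),(423,222),(414,224)],40),("wrench",[(403,241),(407,288)],5),("can",[(144,200)],150),("bin",[(108,238),(158,227),(162,262),(112,268)],65)):
    print(n,plane(T,uv,z).round(0).tolist())
```

```text
(array([567.77821891, -73.52054083, 107.44757414]), np.float64(3.997120543683726))
[[564.26225024 -73.81302225 122.        ]]
[[ 621.    34.1   88. ]
 [ 650.1 -162.6   88. ]
 [ 510.9 -181.7   88. ]
 [ 482.6   12.    88. ]] [566.16370108 -74.55596161  88.        ]
140.12646207225794 9.098900123322526
198.8410421647096 -81.56196193127026
140.51678109442358 -172.1632552286404
195.7505880301199 98.32332907447515
[[ 650.  -157.7   88. ]
 [ 513.1 -174.5   88. ]
 [ 483.9   17.1   88. ]
 [ 619.    34.7   88. ]] [566.4846019  -70.09713831  88.        ]
194.88543844153008 -80.86092531011577
137.9613293010861 -172.99121408945044
193.8387134629524 98.65593891837457
136.2924162923875 7.425870128883998
offcut [[703.0, -434.0, 40.0], [706.0, -462.0, 40.0], [511.0, -487.0, 40.0], [504.0, -456.0, 40.0]]
wrench [[447.0, -428.0, 5.0], [286.0, -437.0, 5.0]]
can [[563.0, 430.0, 150.0]]
bin [[446.0, 573.0, 65.0], [484.0, 410.0, 65.0], [368.0, 391.0, 65.0], [347.0, 554.0, 65.0]]
```

carry_out:
  commands:
    - {"dx": 20, "dy": 34, "az": -2}
    - {"dx": 32, "dy": 52, "az": -2}
    - {"dx": 32, "dy": 52, "az": -2}
    - {"dx": 32, "dy": 52, "az": -2}
    - {"dx": 32, "dy": 52, "az": -2}
    - {"dx": 32, "dy": 52, "az": -2}
    - {"dx": 32, "dy": 52, "az": -2}
    - {"dx": 32, "dy": 52}

```text
invalid input at $.commands[0]: expected keys dx, dy, dz, ax, ay, az, grip
```

carry_out:
  commands:
    - {"dx": 32, "dy": 52}
    - {"dx": 27, "dy": 50}
    - {"dx": 10, "dy": 20}
    - {"dx": 0}

```text
invalid input at $.commands[0]: expected keys dx, dy, dz, ax, ay, az, grip
```

Run:
```python
from workcell import cams,robot
from h import *
s=robot.read_state();print(s["time_s"],s["ee_pos"],s["ee_rot"],s["joints"])
W=cams.get_image("wrist");cv2.imwrite("pics/w1.png",W["color"][:,:,::-1]);S=cams.get_image("side");
E=np.array(W["extrinsics"]);print(-E[:3,:3].T@E[:3,3])
print(proj(W,[(566,-73,124),(566,-73,88)]))
```

```text
0.35 [ 243.31409231 -602.57675487  192.05149772] [-1.79974293e+02 -4.04495764e-03  2.19862736e+01] [-7.27437841e+01  7.10222527e+00  9.45715757e+01  1.95152476e-03
  7.83521522e+01 -4.73045311e+00]
[ 309.86422888 -576.42128066  372.59171911]
[[829.01565827 914.42402744]
 [208.02777606 107.95789648]]
```

View pics/w1.png

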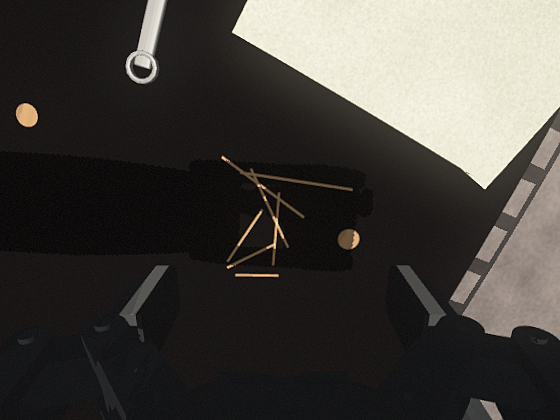

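The moves were refused because every row needs all keys, so this picture is the start view again and nothing moved.

carry_out:
  commands:
    - {"dx": 20, "dy": 34, "dz": 0, "ax": 0, "ay": 0, "az": -2, "grip": 1}
    - {"dx": 32, "dy": 52, "dz": 0, "ax": 0, "ay": 0, "az": -2, "grip": 1}
    - {"dx": 32, "dy": 52, "dz": 0, "ax": 0, "ay": 0, "az": -2, "grip": 1}
    - {"dx": 32, "dy": 52, "dz": 0, "ax": 0, "ay": 0, "az": -2, "grip": 1}
    - {"dx": 32, "dy": 52, "dz": 0, "ax": 0, "ay": 0, "az": -2, "grip": 1}
    - {"dx": 32, "dy": 52, "dz": 0, "ax": 0, "ay": 0, "az": -2, "grip": 1}
    - {"dx": 32, "dy": 52, "dz": 0, "ax": 0, "ay": 0, "az": -2, "grip": 1}
    - {"dx": 32, "dy": 52, "dz": 0, "ax": 0, "ay": 0, "az": 0, "grip": 1}

```text
time_s: 1.45
ee_pos: [488.2, -203.0, 192.7]
ee_rot: [180.0, -0.1, 8.0]
ft_force: [-0.1, -0.7, 0.3]
finger_gap: 85.3
```

carry_out:
  commands:
    - {"dx": 32, "dy": 52, "dz": 0, "ax": 0, "ay": 0, "az": 0, "grip": 1}
    - {"dx": 27, "dy": 50, "dz": 0, "ax": 0, "ay": 0, "az": 0, "grip": 1}
    - {"dx": 10, "dy": 20, "dz": 0, "ax": 0, "ay": 0, "az": 0, "grip": 1}
    - {"dx": 0, "dy": 0, "dz": 0, "ax": 0, "ay": 0, "az": 0, "grip": 1}

```text
time_s: 1.95
ee_pos: [556.8, -81.3, 192.4]
ee_rot: [180.0, 0.0, 8.2]
ft_force: [0.3, -0.1, -0.5]
finger_gap: 85.4
```

Run:
```python
from workcell import cams,robot
from h import *
s=robot.read_state();print(s["time_s"],s["ee_pos"],s["ee_rot"],s["joints"])
W=cams.get_image("wrist");cv2.imwrite("pics/w2.png",W["color"][:,:,::-1])
print(proj(W,[(566,-73,124),(566,-73,88)]))
```

```text
1.95 [556.81416756 -81.28504561 192.36357608] [1.79995049e+02 2.86200758e-03 8.16320228e+00] [-1.37681692e+01 -3.94005505e+00  1.05816273e+02 -5.78517018e-03
  7.81245876e+01  6.80698189e+01]
[[271.4252857  190.01636681]
 [272.69377728 179.45585452]]
```

View pics/w2.png

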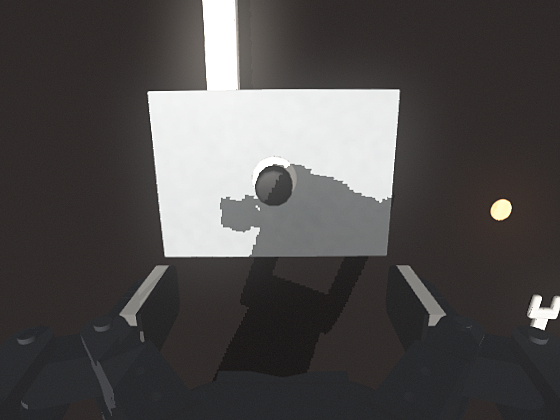

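The wrist view shows the lid square to the gripper, with corners at (149,91), (399,89), (386,254) and (164,257), and the knob at (274,185). I refine the knob position from this view.

Run:
```python
from workcell import cams,robot
from h import *
W=cams.get_image("wrist")
g=W["color"].max(2)
b=W["color"][140:225,220:330,::-1]; cv2.imwrite("pics/w2z.png",cv2.resize(b,None,fx=7,fy=7,interpolation=2))
P=plane(W,[(149,91),(399,89),(386,254.5),(164,257)],88);print(P.round(1),P.mean(0))
for i in range(4): e=P[i]-P[i-1];print(np.linalg.norm(e),np.degrees(np.arctan2(e[1],e[0])))
print(plane(W,[(274,186)],120),proj(W,[(566,-73,z) for z in(124,112,100)]))
P=plane(W,[(203,0),(238,0),(207,90),(240,90)],62);print(P.round(1))
```

```text
[[ 621.3   29.9   88. ]
 [ 650.  -160.6   88. ]
 [ 513.4 -181.2   88. ]
 [ 483.4   11.1   88. ]] [567.03173572 -75.20132884  88.        ]
139.21245831307255 7.753461126335802
192.668380701445 -81.44016862843547
138.1266267651077 -171.44030621426626
194.63018732040743 98.87542449108032
[[567.86493435 -75.55521979 120.        ]] [[270.00831707 189.28493453]
 [270.52441655 185.48680294]
 [270.99800177 182.00277269]]
[[ 6.964e+02  3.000e-01  6.200e+01]
 [ 7.001e+02 -2.730e+01  6.200e+01]
 [ 6.280e+02 -9.400e+00  6.200e+01]
 [ 6.318e+02 -3.680e+01  6.200e+01]]
```

View pics/w2z.png

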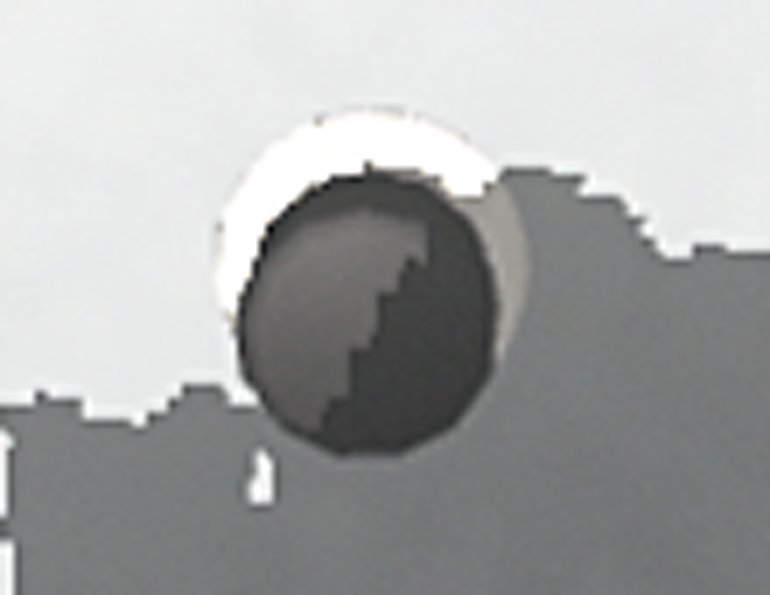

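carry_out:
  commands:
    - {"dx": 5, "dy": 3, "dz": -30, "ax": 0, "ay": 0, "az": 0, "grip": 1}
    - {"dx": 5, "dy": 3, "dz": -35, "ax": 0, "ay": 0, "az": 0, "grip": 1}
    - {"dx": 0, "dy": 0, "dz": -25, "ax": 0, "ay": 0, "az": 0, "grip": 1}
    - {"dx": 0, "dy": 0, "dz": -10, "ax": 0, "ay": 0, "az": 0, "grip": 0.6}
    - {"dx": 0, "dy": 0, "dz": 0, "ax": 0, "ay": 0, "az": 0, "grip": 0.2}
    - {"dx": 0, "dy": 0, "dz": 0, "ax": 0, "ay": 0, "az": 0, "grip": 0.2}
    - {"dx": 0, "dy": 0, "dz": 0, "ax": 0, "ay": 0, "az": 0, "grip": 0.2}
    - {"dx": 0, "dy": 0, "dz": 0, "ax": 0, "ay": 0, "az": 0, "grip": 0.2}
  newtons: 40

```text
time_s: 3.05
ee_pos: [566.9, -76.8, 93.2]
ee_rot: [180.0, -0.1, 8.0]
ft_force: [-0.4, -0.8, -0.7]
finger_gap: 17.1
```

Run:
```python
from workcell import cams,robot
from h import *
W=cams.get_image("wrist");S=cams.get_image("side");T=cams.get_image("top")
cv2.imwrite("pics/w3.png",W["color"][:,:,::-1])
f=lambda d,x,y:cv2.resize(d["color"][y:y+90,x:x+130,::-1],None,fx=3,fy=6*.5,interpolation=2)
cv2.imwrite("pics/st3.png",np.hstack([f(S,230,130),f(T,250,150)]))
```

```text
(no output)
```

View pics/w3.png

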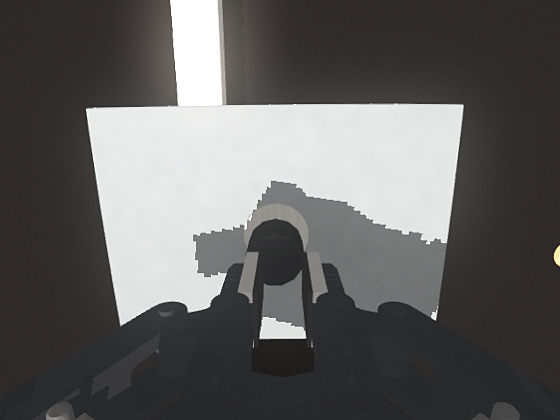

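View pics/st3.png

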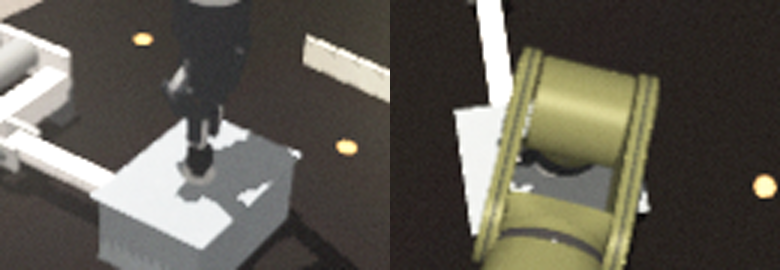

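Run:
```python
from workcell import cams,robot
from h import *
W=cams.get_image("wrist");s=robot.read_state();p=s["ee_pos"]
print(p,s["joints"],s["ee_rot"])
print(proj(W,[p,p+[0,0,19],p+[0,0,40]]))
print(proj(W,[(567,-75,124),(567,-75,100),(567,-75,88)]))
P=plane(W,[(87,108),(463,104),(437,320),(121,326)],88);print(P.round(1),P.mean(0))
print(plane(W,[(275,235)],88))
```

```text
[566.44782482 -76.65817849  92.49068725] [-1.30876251e+01  2.04125748e+00  1.09890157e+02  6.49842487e-07
  6.80532739e+01  6.89142190e+01] [ 1.79994492e+02 -1.42869274e-02  7.99815635e+00]
[[280.59128027 238.53829725]
 [280.44060302 252.77746154]
 [280.23373231 272.36274819]]
[[276.91381538 262.3224142 ]
 [277.54511166 242.45278398]
 [277.8063756  234.24108057]]
[[ 621.3   31.2   88. ]
 [ 650.2 -158.7   88. ]
 [ 525.  -178.9   88. ]
 [ 493.5   12.2   88. ]] [572.47147522 -73.55241465  88.        ]
[[566.33398575 -73.51688795  88.        ]]
```

```bash
python3 - <<'E'
import cv2
b=cv2.imread("pics/w3.png")[190:390,200:360]; cv2.imwrite("pics/w3z.png",cv2.resize(b,None,fx=3.0,fy=3.0,interpolation=2))
E
python3 - <<'E'
import sys;sys.path.insert(0,".")
from workcell import robot
print(robot.read_state()["finger_gap"])
E
```

```text
17.189625060622898
```

View pics/w3z.png

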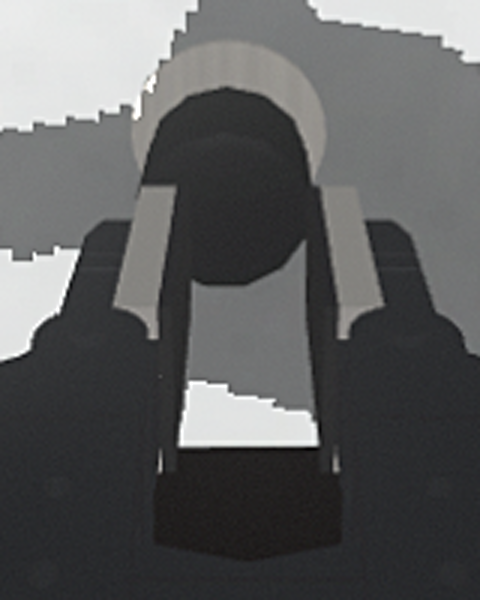

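Run:
```python
from workcell import cams,robot
from h import *
S=cams.get_image("side");p=robot.read_state()["ee_pos"]
uv=proj(S,[p,p+[0,0,19],p+[0,0,73],(567,-75,124),(567,-75,100)]);print(uv)
b=S["color"][120:230,230:370,::-1].copy();b=cv2.resize(b,None,fx=5,fy=5,interpolation=2)
for i,(u,v) in enumerate(uv): cv2.circle(b,(int((u-230)*5+2),int((v-120)*5+2)),4,[(0,0,255),(0,255,0),(255,0,0),(0,255,255),(255,255,0)][i],1)
cv2.imwrite("pics/s4.png",b)
```

```text
[[297.49299735 185.77136729]
 [297.79460403 180.96145879]
 [298.68272556 166.75729541]
 [297.49150647 177.84592453]
 [297.11292377 183.98731873]]
```

View pics/s4.png

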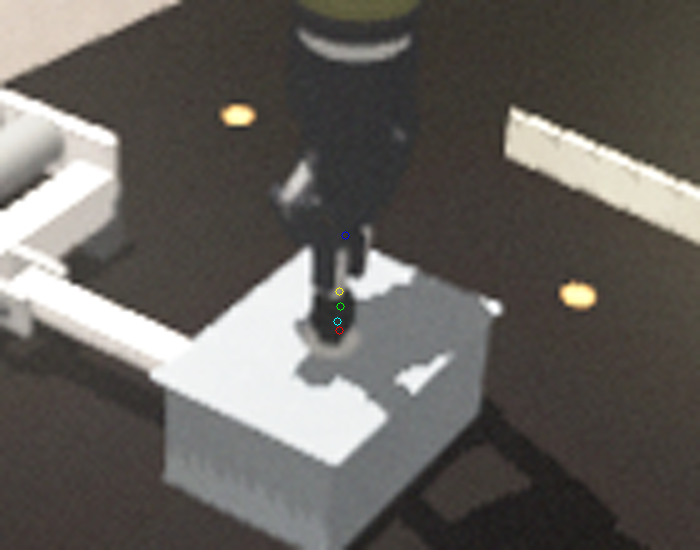

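Run:
```python
from workcell import cams,robot
from h import *
W=cams.get_image("wrist");s=robot.read_state();p=s["ee_pos"]
o,v=ray(W,[(259,251.7),(306.7,251.7)])
L=17.2/np.linalg.norm(v[0]-v[1]);P=o+v*L;y=np.radians(8)
X=np.array([np.cos(y),np.sin(y),0]);
print("closed",P, [(q-p)@X for q in P],P[:,2]-p[2])
o,v=ray(W,[(168,266),(397,266)]);L=85.4/np.linalg.norm(v[0]-v[1]);P=o+v*L
print("open rel",[(q-p)@X for q in P],P[:,2]-p[2])
for z in (0,10,20,30,40,45,50): print(z,proj(W,[p+11*X+[0,0,z]]))
```

```text
closed [[584.73864163 -66.43937105 154.65711847]
 [587.17019998 -83.46659659 154.69050209]] [np.float64(19.62307718229676), np.float64(19.661239994274087)] [62.3243173  62.35770093]
open rel [np.float64(12.906531636880084), np.float64(13.063532930226119)] [60.56913806 60.65245454]
0 [[280.60990681 219.35677219]]
10 [[280.53114446 225.62575901]]
20 [[280.44364759 232.59463052]]
30 [[280.34589169 240.38644142]]
40 [[280.23597962 249.154577  ]]
45 [[280.17574172 253.96333809]]
50 [[280.11152192 259.09258737]]
```

The side and wrist views both put the fingertips at about knob-top height, roughly 40 mm above the reported TCP. The pads closed above the knob and touched nothing. I'll open, go lower and check again.

carry_out:
  commands:
    - {"dx": 0, "dy": 2, "dz": 0, "ax": 0, "ay": 0, "az": 0, "grip": 0.7}
    - {"dx": 0, "dy": 0, "dz": 0, "ax": 0, "ay": 0, "az": 0, "grip": 0.7}
    - {"dx": 0, "dy": 0, "dz": 0, "ax": 0, "ay": 0, "az": 0, "grip": 0.7}
    - {"dx": 0, "dy": 0, "dz": -10, "ax": 0, "ay": 0, "az": 0, "grip": 0.7}
    - {"dx": 0, "dy": 0, "dz": -10, "ax": 0, "ay": 0, "az": 0, "grip": 0.7}
    - {"dx": 0, "dy": 0, "dz": -5, "ax": 0, "ay": 0, "az": 0, "grip": 0.7}
    - {"dx": 0, "dy": 0, "dz": 0, "ax": 0, "ay": 0, "az": 0, "grip": 0.7}

```text
time_s: 4.22
ee_pos: [565.7, -74.6, 66.3]
ee_rot: [-180.0, 0.1, 8.0]
ft_force: [-0.5, -0.3, -0.1]
finger_gap: 59.6
```

```bash
cat > look.py <<'E'
import sys
from workcell import cams,robot
from h import *
n=sys.argv[1]; x,y=(int(a) for a in sys.argv[2:4])
S=cams.get_image("side");W=cams.get_image("wrist");s=robot.read_state()
print(s["time_s"],s["ee_pos"],s["ee_rot"],s["ft_force"],s["finger_gap"])
b=cv2.resize(S["color"][y:y+110,x:x+140,::-1],None,fx=4,fy=4,interpolation=2)
cv2.imwrite(f"pics/{n}.png",cv2.resize(np.vstack([b,W["color"][:,:,::-1]]),None,fx=.69,fy=.69,interpolation=cv2.INTER_AREA))
E
python3 look.py a5 230 110
```

```text
4.325 [566.47308296 -74.75366218  67.37204522] [ 1.79998608e+02 -5.34407692e-03  7.98836808e+00] [ 0.966786   -0.37185386  0.25178892] 59.58496477654734
```

View pics/a5.png

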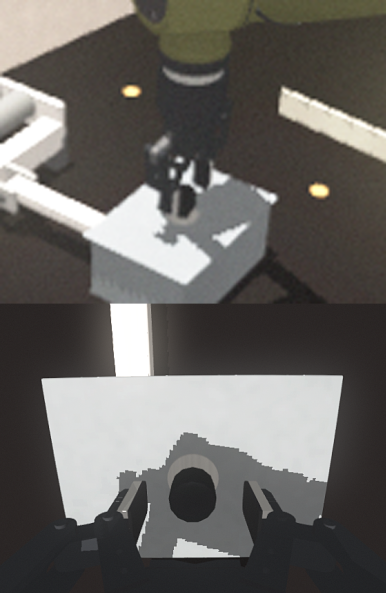

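carry_out:
  commands:
    - {"dx": 0, "dy": 0, "dz": -8, "ax": 0, "ay": 0, "az": 0, "grip": 0.7}
    - {"dx": 0, "dy": 0, "dz": 0, "ax": 0, "ay": 0, "az": 0, "grip": 0.2}
    - {"dx": 0, "dy": 0, "dz": 0, "ax": 0, "ay": 0, "az": 0, "grip": 0.2}
    - {"dx": 0, "dy": 0, "dz": 0, "ax": 0, "ay": 0, "az": 0, "grip": 0.2}
    - {"dx": 0, "dy": 0, "dz": 0, "ax": 0, "ay": 0, "az": 0, "grip": 0.2}
  newtons: 45

```text
time_s: 4.95
ee_pos: [566.4, -74.7, 59.4]
ee_rot: [180.0, -0.0, 8.0]
ft_force: [-0.2, 1.0, -0.9]
finger_gap: 26.8
```

```bash
python3 look.py a6 230 110
```

```text
5.05 [566.41296507 -74.72009343  59.37636125] [ 1.79999456e+02 -1.08403462e-02  7.98710943e+00] [-0.838594    0.52190459 -0.91982089] 26.74135055116637
```

View pics/a6.png

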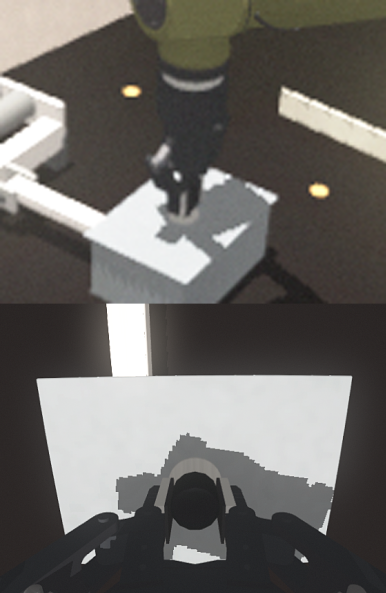

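carry_out:
  commands:
    - {"dx": 0, "dy": 0, "dz": 6, "ax": 0, "ay": 0, "az": 0, "grip": 0.2}
    - {"dx": 0, "dy": 0, "dz": 12, "ax": 0, "ay": 0, "az": 0, "grip": 0.2}
    - {"dx": 0, "dy": 0, "dz": 20, "ax": 0, "ay": 0, "az": 0, "grip": 0.2}
    - {"dx": 0, "dy": 0, "dz": 16, "ax": 0, "ay": 0, "az": 0, "grip": 0.2}
    - {"dx": 0, "dy": 0, "dz": 6, "ax": 0, "ay": 0, "az": 0, "grip": 0.2}

```text
time_s: 5.68
ee_pos: [567.6, -75.0, 121.9]
ee_rot: [179.9, -0.2, 8.0]
ft_force: [0.2, -0.6, -2.9]
finger_gap: 26.7
```

```bash
python3 look.py a7 230 110
```

```text
5.775 [567.08827928 -74.85965757 120.78044438] [ 1.79952145e+02 -1.24239054e-01  7.99147350e+00] [ 0.4203774  -0.11512122 -3.25790706] 26.608813492159346
```

View pics/a7.png

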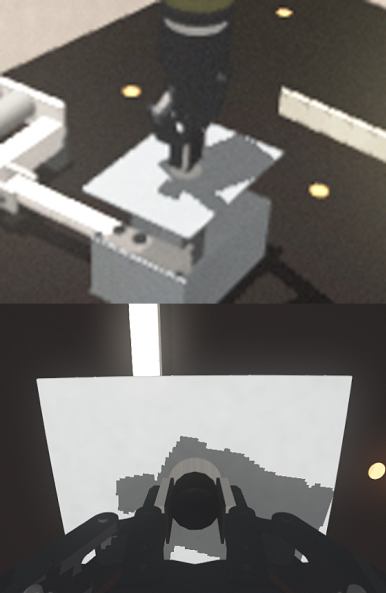

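carry_out:
  commands:
    - {"dx": -3, "dy": 15, "dz": 0, "ax": 0, "ay": 0, "az": 0, "grip": 0.2}
    - {"dx": -5, "dy": 30, "dz": 0, "ax": 0, "ay": 0, "az": 0, "grip": 0.2}
    - {"dx": -5, "dy": 40, "dz": 0, "ax": 0, "ay": 0, "az": 0, "grip": 0.2}
    - {"dx": -5, "dy": 45, "dz": 0, "ax": 0, "ay": 0, "az": 0, "grip": 0.2}
    - {"dx": -5, "dy": 45, "dz": 0, "ax": 0, "ay": 0, "az": 0, "grip": 0.2}
    - {"dx": -5, "dy": 40, "dz": 0, "ax": 0, "ay": 0, "az": 0, "grip": 0.2}
    - {"dx": -5, "dy": 30, "dz": 0, "ax": 0, "ay": 0, "az": 0, "grip": 0.2}
    - {"dx": -2, "dy": 15, "dz": 0, "ax": 0, "ay": 0, "az": 0, "grip": 0.2}

```text
time_s: 6.78
ee_pos: [529.9, 187.1, 118.3]
ee_rot: [180.0, 0.1, 8.1]
ft_force: [0.4, 0.2, -1.8]
finger_gap: 26.7
```

carry_out:
  commands:
    - {"dx": 0, "dy": 0, "dz": -15, "ax": 0, "ay": 0, "az": 0, "grip": 0.2}
    - {"dx": 0, "dy": 0, "dz": -25, "ax": 0, "ay": 0, "az": 0, "grip": 0.2}
    - {"dx": 0, "dy": 0, "dz": -30, "ax": 0, "ay": 0, "az": 0, "grip": 0.2}
    - {"dx": 0, "dy": 0, "dz": -25, "ax": 0, "ay": 0, "az": 0, "grip": 0.2}
    - {"dx": 0, "dy": 0, "dz": -15, "ax": 0, "ay": 0, "az": 0, "grip": 0.2}
    - {"dx": 0, "dy": 0, "dz": -8, "ax": 0, "ay": 0, "az": 0, "grip": 0.2}
    - {"dx": 0, "dy": 0, "dz": 0, "ax": 0, "ay": 0, "az": 0, "grip": 0.2}

```text
time_s: 7.65
ee_pos: [531.3, 184.9, 1.0]
ee_rot: [180.0, 0.0, 8.0]
ft_force: [-0.2, -0.0, -2.9]
finger_gap: 26.7
```

```bash
python3 look.py a8 140 160
python3 - <<'E'
from workcell import cams
import cv2
cv2.imwrite("pics/s8.png",cams.get_image("side")["color"][:,:,::-1])
E
```

```text
7.75 [532.27021026 185.38299175   2.32314938] [-1.79992517e+02 -1.04348750e-01  7.98341589e+00] [ 0.6883686   0.07729696 -1.75095891] 26.760140493884645
```

View pics/s8.png

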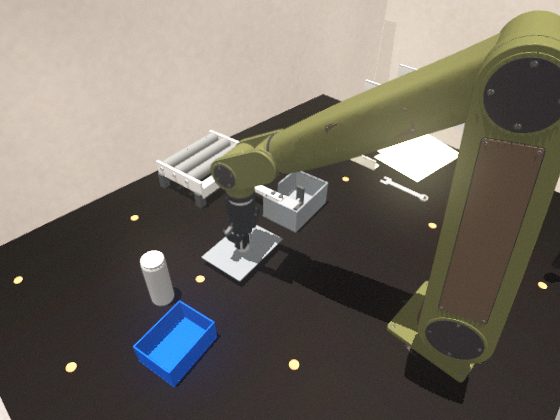

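The side view shows the lid hanging level just above the bench at (242,250), clear of the box, can and bin. I lower it slowly over the last 18 mm or so.

carry_out:
  commands:
    - {"dx": 0, "dy": 0, "dz": -6, "ax": 0, "ay": 0, "az": 0, "grip": 0.2}
    - {"dx": 0, "dy": 0, "dz": -5, "ax": 0, "ay": 0, "az": 0, "grip": 0.2}
    - {"dx": 0, "dy": 0, "dz": -3, "ax": 0, "ay": 0, "az": 0, "grip": 0.2}
    - {"dx": 0, "dy": 0, "dz": -2, "ax": 0, "ay": 0, "az": 0, "grip": 0.2}
    - {"dx": 0, "dy": 0, "dz": -1, "ax": 0, "ay": 0, "az": 0, "grip": 0.2}
    - {"dx": 0, "dy": 0, "dz": 0, "ax": 0, "ay": 0, "az": 0, "grip": 0.2}

```text
time_s: 8.55
ee_pos: [531.4, 185.3, -15.7]
ee_rot: [-180.0, 0.0, 8.0]
ft_force: [-0.3, -0.9, -1.9]
finger_gap: 26.7
```

carry_out:
  commands:
    - {"dx": 0, "dy": 0, "dz": -1, "ax": 0, "ay": 0, "az": 0, "grip": 0.2}
    - {"dx": 0, "dy": 0, "dz": -1, "ax": 0, "ay": 0, "az": 0, "grip": 0.2}
    - {"dx": 0, "dy": 0, "dz": 0, "ax": 0, "ay": 0, "az": 0, "grip": 0.2}

```text
time_s: 8.93
ee_pos: [531.6, 185.3, -16.7]
ee_rot: [180.0, 0.0, 8.0]
ft_force: [-3.5, -2.3, 5.2]
finger_gap: 26.5
```

Contact: the force went from -3 N to +5 N at the expected height. Releasing.

carry_out:
  commands:
    - {"dx": 0, "dy": 0, "dz": 0, "ax": 0, "ay": 0, "az": 0, "grip": 0.6}
    - {"dx": 0, "dy": 0, "dz": 0, "ax": 0, "ay": 0, "az": 0, "grip": 0.6}
    - {"dx": 0, "dy": 0, "dz": 0, "ax": 0, "ay": 0, "az": 0, "grip": 0.6}
    - {"dx": 0, "dy": 0, "dz": 20, "ax": 0, "ay": 0, "az": 0, "grip": 0.6}
    - {"dx": 0, "dy": 0, "dz": 40, "ax": 0, "ay": 0, "az": 0, "grip": 0.6}
    - {"dx": 0, "dy": 0, "dz": 50, "ax": 0, "ay": 0, "az": 0, "grip": 0.4}
    - {"dx": 0, "dy": 0, "dz": 50, "ax": 0, "ay": 0, "az": 0, "grip": 0.4}

```text
time_s: 9.8
ee_pos: [531.5, 185.3, 145.4]
ee_rot: [-180.0, -0.1, 8.0]
ft_force: [0.5, 0.1, -0.2]
finger_gap: 34.1
```

Run:
```python
from workcell import cams,robot
from h import *
s=robot.read_state();print(s["time_s"],s["ee_pos"])
S=cams.get_image("side");cv2.imwrite("pics/s9.png",S["color"][:,:,::-1])
b=S["color"][155:245,220:360,::-1]; cv2.imwrite("pics/s9z.png",cv2.resize(b,None,fx=5,fy=5,interpolation=2))
```

```text
9.8 [531.47460774 185.32316208 145.3985971 ]
```

View pics/s9.png

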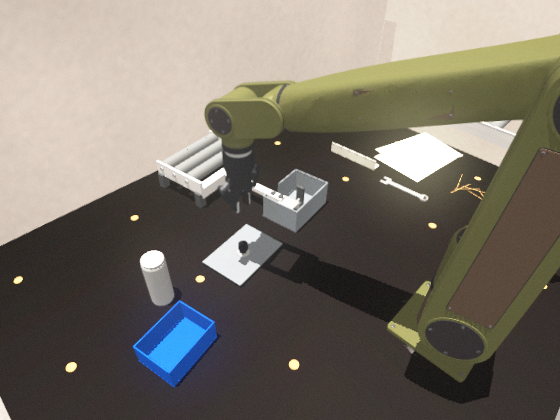

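View pics/s9z.png

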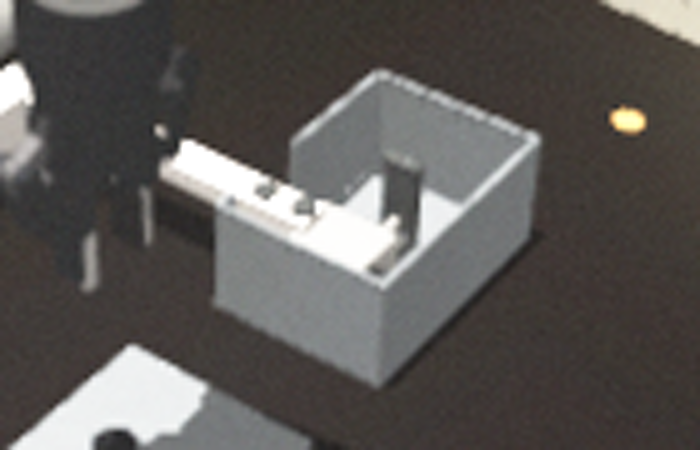

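carry_out:
  commands:
    - {"dx": 3, "dy": -20, "dz": 0, "ax": 0, "ay": 0, "az": 0, "grip": 0.4}
    - {"dx": 6, "dy": -45, "dz": 0, "ax": 0, "ay": 0, "az": 0, "grip": 0.4}
    - {"dx": 7, "dy": -55, "dz": 0, "ax": 0, "ay": 0, "az": 0, "grip": 0.4}
    - {"dx": 7, "dy": -55, "dz": 0, "ax": 0, "ay": 0, "az": 0, "grip": 0.4}
    - {"dx": 7, "dy": -52, "dz": 0, "ax": 0, "ay": 0, "az": 0, "grip": 0.4}
    - {"dx": 6, "dy": -40, "dz": 0, "ax": 0, "ay": 0, "az": 0, "grip": 0.4}
    - {"dx": 3, "dy": -20, "dz": 0, "ax": 0, "ay": 0, "az": 0, "grip": 0.4}
    - {"dx": 0, "dy": 0, "dz": -30, "ax": 0, "ay": 0, "az": 0, "grip": 0.4}

```text
time_s: 10.85
ee_pos: [572.1, -103.8, 114.3]
ee_rot: [179.9, -0.3, 7.9]
ft_force: [1.0, -0.2, -0.1]
finger_gap: 34.3
```

Run:
```python
from workcell import cams,robot
from h import *
W=cams.get_image("wrist");s=robot.read_state();print(s["time_s"],s["ee_pos"],s["ee_rot"])
cv2.imwrite("pics/w10.png",W["color"][:,:,::-1])
print(proj(W,[(571,-102,76),(571,-102,30)]))
```

```text
10.9 [ 567.86541635 -101.89207458  107.59257251] [-179.85268499    0.30889564    7.9123191 ]
[[277.81892171 218.05822064]
 [278.39994822 199.51748096]]
```

View pics/w10.png

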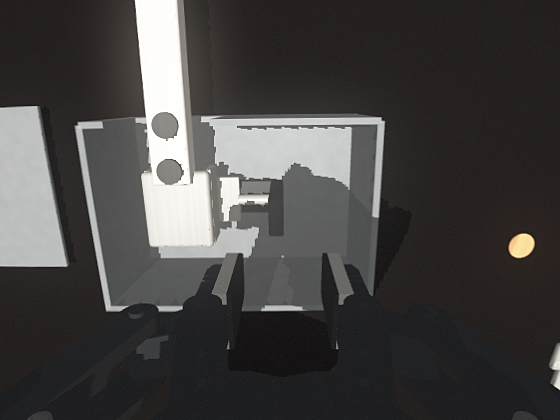

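carry_out:
  commands:
    - {"dx": 0, "dy": 0, "dz": 0, "ax": 0, "ay": 0, "az": 0, "grip": 0.4}
    - {"dx": 0, "dy": 0, "dz": 0, "ax": 0, "ay": 0, "az": 0, "grip": 0.4}

```text
time_s: 11.15
ee_pos: [570.8, -101.3, 113.2]
ee_rot: [180.0, -0.1, 8.0]
ft_force: [0.4, 0.0, -0.1]
finger_gap: 34.1
```

Run:
```python
from workcell import cams,robot
from h import *
W=cams.get_image("wrist");s=robot.read_state();print(s["time_s"],s["ee_pos"],s["ee_rot"])
print(proj(W,[(571,-102,76),(571,-102,30)]))
g=cv2.convertScaleAbs(W["color"][140:320,190:390,::-1],alpha=1.6,beta=25)
cv2.imwrite("pics/w11.png",cv2.resize(g,None,fx=4,fy=3.3*4/3.3,interpolation=2)[:600])
g=cv2.convertScaleAbs(W["color"][:,:,::-1],alpha=1.6,beta=25)[100:330,60:410];cv2.imwrite("pics/w11b.png",cv2.resize(g,None,fx=2.2,fy=2.2,interpolation=2))
```

```text
11.2 [ 571.04106638 -101.36976997  113.56087429] [ 1.79963197e+02 -9.16134745e-02  8.04126569e+00]
[[281.97042473 217.00392485]
 [281.97317863 198.34594401]]
```

View pics/w11.png

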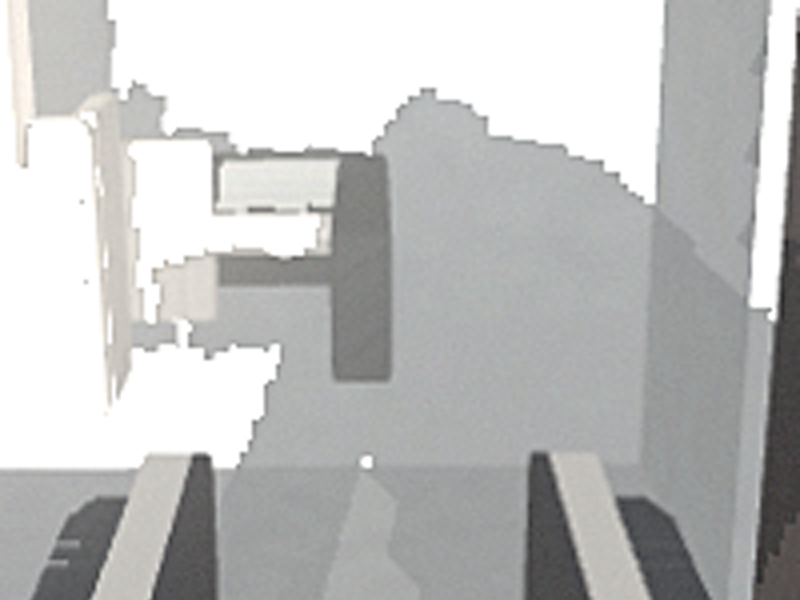

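View pics/w11b.png

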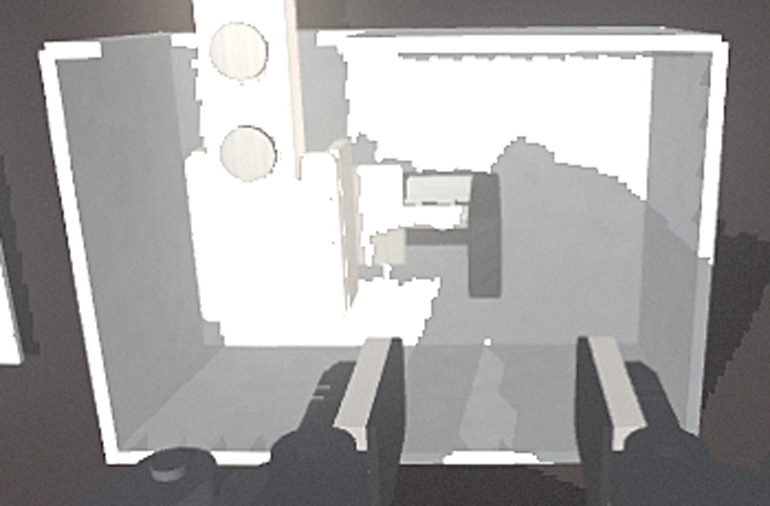

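Run:
```python
from workcell import cams,robot
from h import *
W=cams.get_image("wrist");p=robot.read_state()["ee_pos"]
y=np.radians(8.2);X=np.array([np.cos(y),np.sin(y),0])
q=plane(W,[(280.4,235)],76)[0];print(q,q+13*X)
# rim corners z=84 outer
P=plane(W,(np.array([(40,50),(727,36),(692,462),(110,462)])-1)/2.2+[60,100],84);print(P.round(1),P.mean(0))
for i in range(4): e=P[i]-P[i-1];print(np.linalg.norm(e),np.degrees(np.arctan2(e[1],e[0])))
# finger tips: gap 34.1, front faces inner edges
o,v=ray(W,[(190+212/4,140+455/4),(190+530/4,140+455/4)])
for r in range(30,60,5):
  print(r,proj(W,[p+11*X+[0,0,r]])[0])
print((530-212)/4, p)
S=cams.get_image("side")
b=S["color"][110:230,230:370,::-1].copy();b=cv2.resize(b,None,fx=5,fy=5,interpolation=2)
for r in (0,40,45):
  u,v=(proj(S,[p+[0,0,r]])[0]-[230,110])*5+2;cv2.circle(b,(int(u),int(v)),4,(0,0,255),1)
cv2.imwrite("pics/s11.png",b)
```

```text
[ 558.75118199 -102.82044684   76.        ] [ 571.61827299 -100.9662707    76.        ]
[[ 614.6   25.5   84. ]
 [ 643.3 -154.9   84. ]
 [ 517.1 -173.1   84. ]
 [ 490.7    6.    84. ]] [566.44513153 -74.10270243  84.        ]
125.41833361313283 8.898845230102754
182.5809169969024 -80.95549606200649
127.59778378911587 -171.8040743218896
181.02299948955138 98.35896851752337
30 [280.51976447 240.18298547]
35 [280.47852582 244.41612188]
40 [280.43472535 248.91467039]
45 [280.38811941 253.70412942]
50 [280.33843283 258.81333167]
55 [280.28535379 264.27499957]
79.5 [ 571.11813273 -101.42675073  113.64145114]
```

View pics/s11.png

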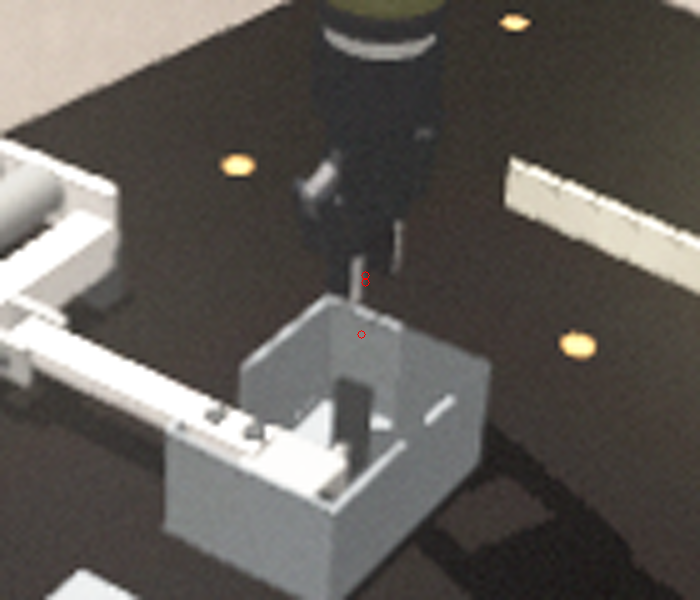

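carry_out:
  commands:
    - {"dx": 0, "dy": 0, "dz": -20, "ax": 0, "ay": 0, "az": 0, "grip": 0.4}
    - {"dx": 0, "dy": 0, "dz": -25, "ax": 0, "ay": 0, "az": 0, "grip": 0.4}
    - {"dx": 0, "dy": 0, "dz": -20, "ax": 0, "ay": 0, "az": 0, "grip": 0.4}
    - {"dx": 0, "dy": 0, "dz": -10, "ax": 0, "ay": 0, "az": 0, "grip": 0.4}
    - {"dx": 0, "dy": 0, "dz": 0, "ax": 0, "ay": 0, "az": 0, "grip": 0.4}

```text
time_s: 11.92
ee_pos: [569.7, -101.5, 36.2]
ee_rot: [-180.0, 0.1, 8.0]
ft_force: [0.4, -0.8, 0.1]
finger_gap: 33.9
```

```bash
python3 look.py a12 230 110
```

```text
12.025 [ 570.99361412 -101.87702242   37.96930105] [ 1.79974527e+02 -6.44767189e-02  7.98664940e+00] [-0.37706559 -0.26977028 -0.4737471 ] 33.74120321134825
```

View pics/a12.png

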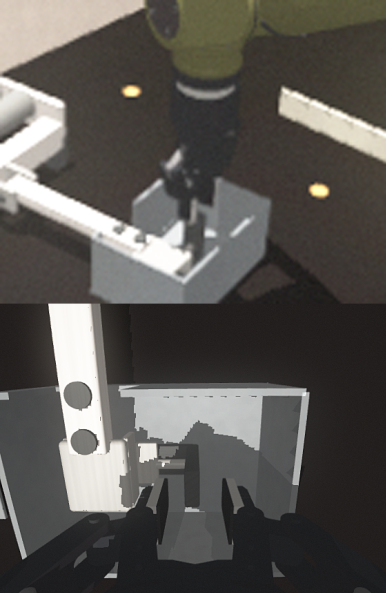

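The tab (wrist view, x about 185 to 200) lies between the fingers at 166 and 221. I go down the last 36 mm and close.

carry_out:
  commands:
    - {"dx": 0, "dy": 0, "dz": -12, "ax": 0, "ay": 0, "az": 0, "grip": 0.4}
    - {"dx": 0, "dy": 0, "dz": -14, "ax": 0, "ay": 0, "az": 0, "grip": 0.4}
    - {"dx": 0, "dy": 0, "dz": -10, "ax": 0, "ay": 0, "az": 0, "grip": 0.4}
    - {"dx": 0, "dy": 0, "dz": 0, "ax": 0, "ay": 0, "az": 0, "grip": 0.4}

```text
time_s: 12.52
ee_pos: [569.1, -101.4, -0.4]
ee_rot: [-179.9, 0.2, 8.0]
ft_force: [-0.7, 0.0, -0.4]
finger_gap: 34.0
```

carry_out:
  commands:
    - {"dx": 0, "dy": 0, "dz": 0, "ax": 0, "ay": 0, "az": 0, "grip": 0.05}
    - {"dx": 0, "dy": 0, "dz": 0, "ax": 0, "ay": 0, "az": 0, "grip": 0.0}
    - {"dx": 0, "dy": 0, "dz": 0, "ax": 0, "ay": 0, "az": 0, "grip": 0.0}
    - {"dx": 0, "dy": 0, "dz": 0, "ax": 0, "ay": 0, "az": 0, "grip": 0.0}
  newtons: 80

```text
time_s: 13.02
ee_pos: [570.4, -100.6, 1.7]
ee_rot: [-179.9, -0.0, 8.0]
ft_force: [-0.9, 5.1, 0.5]
finger_gap: 9.0
```

```bash
python3 look.py a13 230 110
```

```text
13.125 [ 570.447228   -100.56684167    1.72244434] [-1.79912460e+02 -2.15584196e-02  8.02954716e+00] [-0.15140067  4.44811262 -0.3557587 ] 9.319437301304148
```

View pics/a13.png

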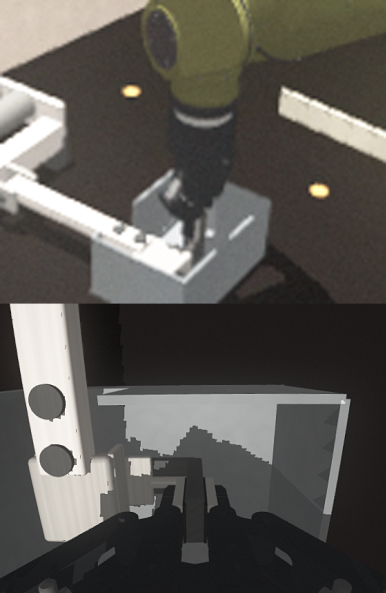

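carry_out:
  commands:
    - {"dx": 0.6, "dy": -4, "dz": 0, "ax": 0, "ay": 0, "az": 0, "grip": 0.0}
    - {"dx": 0.6, "dy": -4, "dz": 0, "ax": 0, "ay": 0, "az": 0, "grip": 0.0}
    - {"dx": 0.6, "dy": -4, "dz": 0, "ax": 0, "ay": 0, "az": 0, "grip": 0.0}
    - {"dx": 0.5, "dy": -4, "dz": 0, "ax": 0, "ay": 0, "az": 0, "grip": 0.0}
    - {"dx": 0, "dy": 0, "dz": 0, "ax": 0, "ay": 0, "az": 0, "grip": 0.0}
    - {"dx": 0, "dy": 0, "dz": 0, "ax": 0, "ay": 0, "az": 0, "grip": 0.0}

```text
time_s: 13.88
ee_pos: [572.6, -115.5, 1.7]
ee_rot: [-179.8, -0.0, 8.0]
ft_force: [-0.9, 8.8, 1.7]
finger_gap: 9.3
```

```bash
python3 look.py a14 230 110
```

```text
13.975 [ 572.66175258 -115.52480582    1.68092521] [-1.79811576e+02 -1.40693597e-02  8.02551079e+00] [0.44078283 8.44142035 1.71263988] 9.096689316201148
```

View pics/a14.png

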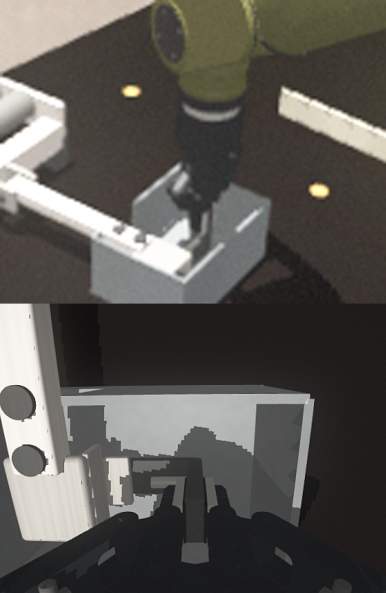

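Pulled about 15 mm with 8.6 N of spring force, and the grip is not slipping. I pull 1.7 mm more, then lift by 4° and check which point the tilt turns about.

carry_out:
  commands:
    - {"dx": 0.2, "dy": -1.7, "dz": 0, "ax": 0, "ay": 0, "az": 0, "grip": 0.0}
    - {"dx": 0, "dy": 0, "dz": 0, "ax": 0, "ay": 0, "az": 0, "grip": 0.0}
    - {"dx": -0.4, "dy": 0, "dz": 3.9, "ax": -0.14, "ay": 0.99, "az": 0, "grip": 0.0}
    - {"dx": -0.4, "dy": 0, "dz": 3.9, "ax": -0.14, "ay": 0.99, "az": 0, "grip": 0.0}
    - {"dx": -0.4, "dy": 0, "dz": 3.9, "ax": -0.14, "ay": 0.99, "az": 0, "grip": 0.0}
    - {"dx": -0.4, "dy": -0.2, "dz": 3.9, "ax": -0.14, "ay": 0.99, "az": 0, "grip": 0.0}
    - {"dx": 0, "dy": 0, "dz": 0, "ax": 0, "ay": 0, "az": 0, "grip": 0.0}
    - {"dx": 0, "dy": 0, "dz": 0, "ax": 0, "ay": 0, "az": 0, "grip": 0.0}

```text
time_s: 14.98
ee_pos: [569.5, -116.9, 15.6]
ee_rot: [-179.7, 4.2, 8.0]
ft_force: [-4.8, 8.9, -1.9]
finger_gap: 9.4
```

```bash
cat > cam.py <<'E'
from workcell import cams,robot
import numpy as np
from scipy.spatial.transform import Rotation as R
for _ in range(3):
    s=robot.read_state();E=np.array(cams.get_image("wrist")["extrinsics"]);c=-E[:3,:3].T@E[:3,3]
    r=R.from_euler("xyz",s["ee_rot"],degrees=True)
    print(r.inv().apply(c-s["ee_pos"]).round(2),s["ee_pos"].round(1),s["ee_rot"].round(2),s["ft_force"].round(1),s["moment"].round(2))
E
python3 cam.py
python3 - <<'E'
import numpy as np
from scipy.spatial.transform import Rotation as R
E=np.array([[3.75906148e-01,-9.26656381e-01,-1.58723401e-03,-6.49824164e+02],[-8.88641214e-01,-3.60969492e-01,2.82874212e-01,-3.78511405e+01],[-2.62700136e-01,-1.04923674e-01,-9.59155702e-01,3.77482770e+02]])
c=-E[:,:3].T@E[:,3];print(R.from_euler("xyz",[180,0,21.986],degrees=True).inv().apply(c-[243.3,-602.6,192.1]))
E
python3 look.py a15 230 110
```

```text
[  71.74    0.7  -180.55] [ 569.5 -116.9   15.6] [-179.73    4.18    8.05] [-4.8  8.9 -1.9] [ 1.13 -0.11  0.15]
[  71.74    0.69 -180.54] [ 569.5 -116.9   15.6] [-179.73    4.17    8.05] [-3.8  8.4 -1.8] [ 1.06 -0.12  0.17]
[  71.74    0.69 -180.59] [ 569.4 -116.9   15.6] [-179.72    4.18    8.05] [-3.3  8.9 -2.6] [ 1.1  -0.07  0.15]
[  71.54145491    0.43528374 -179.64043978]
15.225 [ 569.44644435 -116.89625614   15.62753823] [-179.72566721    4.17327094    8.04674038] [-4.38361375  8.6719899  -2.07479688] 8.961435671395213
```

View pics/a15.png

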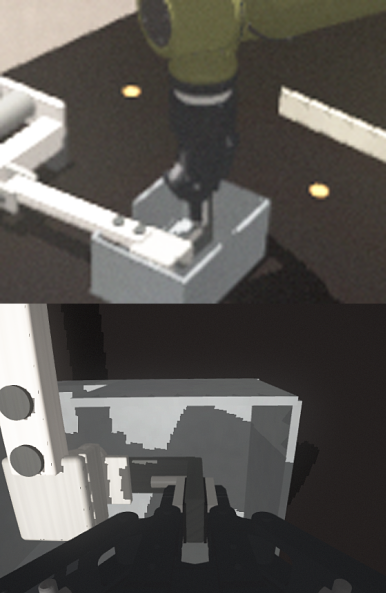

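The camera-to-TCP offset stays fixed in the tool frame, so the tilt turns about the reported TCP. Continuing along the hinge arc.

carry_out:
  commands:
    - {"dx": -0.8, "dy": -0.1, "dz": 3.9, "ax": -0.14, "ay": 0.99, "az": 0, "grip": 0.0}
    - {"dx": -0.8, "dy": -0.1, "dz": 3.9, "ax": -0.14, "ay": 0.99, "az": 0, "grip": 0.0}
    - {"dx": -0.8, "dy": -0.1, "dz": 3.9, "ax": -0.14, "ay": 0.99, "az": 0, "grip": 0.0}
    - {"dx": -0.8, "dy": -0.1, "dz": 3.9, "ax": -0.14, "ay": 0.99, "az": 0, "grip": 0.0}
    - {"dx": 0, "dy": 0, "dz": 0, "ax": 0, "ay": 0, "az": 0, "grip": 0.0}

```text
time_s: 15.85
ee_pos: [567.6, -117.2, 31.7]
ee_rot: [-179.7, 8.0, 8.1]
ft_force: [-0.3, 8.9, -2.4]
finger_gap: 9.0
```

```bash
python3 look.py a16 230 110
```

```text
15.95 [ 567.5717322  -117.14048801   31.48423626] [-179.7398246     8.00884462    8.05869512] [-0.34079083  9.10706678 -2.92172028] 8.978921985167544
```

View pics/a16.png

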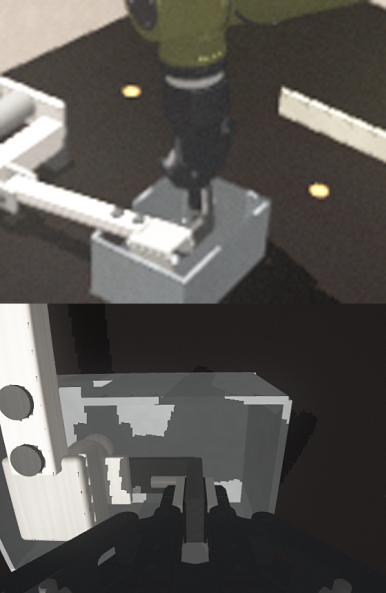

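The tongue is lifting cleanly, with the lateral force in x back near 0. Continuing to 15.8°.

carry_out:
  commands:
    - {"dx": -0.2, "dy": 0, "dz": 3.9, "ax": -0.14, "ay": 0.99, "az": 0, "grip": 0.0}
    - {"dx": -0.2, "dy": 0, "dz": 3.9, "ax": -0.14, "ay": 0.99, "az": 0, "grip": 0.0}
    - {"dx": -0.2, "dy": 0, "dz": 3.9, "ax": -0.14, "ay": 0.99, "az": 0, "grip": 0.0}
    - {"dx": -0.2, "dy": 0, "dz": 4, "ax": -0.14, "ay": 0.99, "az": 0, "grip": 0.0}
    - {"dx": 0, "dy": 0, "dz": 4, "ax": -0.14, "ay": 0.99, "az": 0, "grip": 0.0}
    - {"dx": 0, "dy": 0, "dz": 4, "ax": -0.14, "ay": 0.99, "az": 0, "grip": 0.0}
    - {"dx": 0.1, "dy": 0, "dz": 4, "ax": -0.14, "ay": 0.99, "az": 0, "grip": 0.0}
    - {"dx": 0.1, "dy": 0, "dz": 3.2, "ax": -0.11, "ay": 0.79, "az": 0, "grip": 0.0}

```text
time_s: 16.95
ee_pos: [566.7, -117.1, 62.5]
ee_rot: [-179.7, 15.9, 8.1]
ft_force: [-1.6, 9.4, -3.0]
finger_gap: 8.7
```

carry_out:
  commands:
    - {"dx": 0, "dy": 0, "dz": 0, "ax": 0, "ay": 0, "az": 0, "grip": 0.0}
    - {"dx": 0, "dy": 0, "dz": 0, "ax": 0, "ay": 0, "az": 0, "grip": 0.0}

```text
time_s: 17.2
ee_pos: [566.7, -117.1, 62.3]
ee_rot: [-179.7, 15.8, 8.1]
ft_force: [-2.3, 9.2, -2.6]
finger_gap: 9.1
```

```bash
python3 look.py a17 230 110
python3 - <<'E'
from workcell import cams
import cv2
d=cams.get_image("side")["color"][:,:,::-1]
cv2.imwrite("pics/s17.png",cv2.resize(d[150:250,210:350],None,fx=5,fy=5,interpolation=2));cv2.imwrite("pics/s17f.png",d)
E
```

```text
17.3 [ 566.72923433 -117.13789146   62.37791748] [-179.72180325   15.83568973    8.09519798] [-2.04470359  8.61764086 -2.45406941] 8.61655428004074
```

View pics/a17.png

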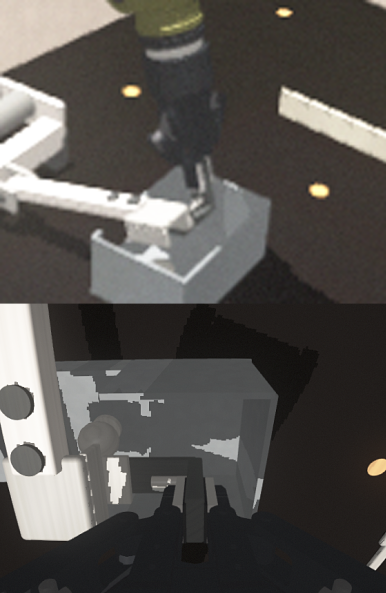

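View pics/s17.png

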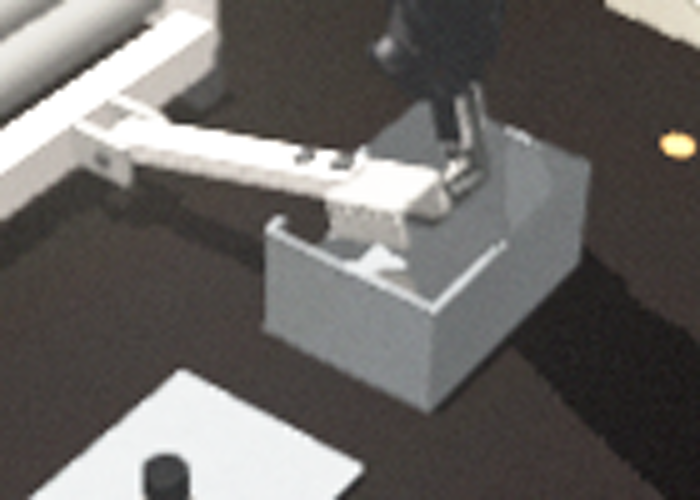

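View pics/s17f.png

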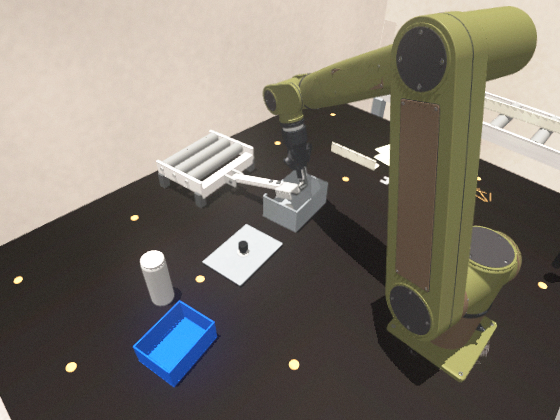

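Run:
```python
from workcell import robot
s=robot.read_state();print(s["time_s"],s["dq"].round(2),s["ee_pos"],s["finger_gap"])
print(robot.sign_off())
```

```text
17.35 [-0.09  0.04  0.    0.07 -0.06  0.05] [ 566.72107565 -117.11140581   62.37397193] 9.072761826977532
the job is handed in; nothing more can be done
None
```

The roller track is unhitched and I handed the job in at 17.35 s, with the gripper still holding the tongue raised.

- **Lid:** It lies knob up on the bench at about (531, 185) mm, clear of the box, and is released.
- **Latch and tongue:** I gripped the tab, pulled it about 16.5 mm off the ball and lifted it along the hinge arc to about 15.5°. That works out from the measured tool pose to about 59 mm at the coupler. I did not measure the coupler height separately.
- **Last checks:** The arm was still, the finger gap was about 9 mm on the 10 mm tab, and the spring force was about 9 N. The side view shows the head well off the ball. The can, bin and offcut look unmoved. The wrench is mostly hidden behind the arm in that last view, but the arm never went near it.
- **What disagreed:** The fingertips stood about 40 mm farther back than the reported TCP. My first close on the knob therefore shut above it without touching anything. I used the camera-measured height from then on.

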